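# Free the guard and draw out the sprung length-gauge arm

### The arm

A 6-joint arm with a two-finger parallel gripper is mounted at the origin on the work surface. World frame = base frame: x ahead of the robot, y to its left, z up, the work surface at z = 0. Lengths are in mm, angles in rad, forces in N, time in s.
With the tool pointing down it reaches from about 250 to 800 mm from the base axis. Payload 3.9 kg.
Tool frame: the origin (TCP) lies at the very end of the fingers, on their centre line; the grasp point (between the pads) lies 19 mm behind it; z points along the fingers, y is the line along which they close (so a half turn about z gives the same grasp; the last joint's range is limited). The gripper opens to 85 mm and grips with 20 to 120 N. Pads are 22 mm wide; open, the fingers measure 114 mm over their backs; the gripper's body (76 mm by 85 mm) begins 54 mm behind the grasp point. The pads swing forward as they close: fully open they stand 13 mm farther back than shut.
Start: joints at [-1.339, 0.26, -0.138, 1.173, 0, 1.571], TCP at [120.604, -510.95, 231.304] pointing down, gripper open.
Joint ranges: [-2.78, 2.78], [-0.83, 1.72], [-1.28, 1.37], [-1.9, 2.12], [-1.57, 1.48], [-3.14, 3.14]. Speed limits (rad/s): [2.57, 2.57, 3.14, 3.14, 3.14, 3.14].

### API

Orientations are given as a unit quaternion [w, x, y, z].
In Python, from cell import get_obs, read_camera, camera_info, finish_job gives the robot as it stands.
- The arm moves only by the tool servo_tool, never from a script. Its argument "targets" is a list of rows, each a list of 3 entries, a list of its own where there are three numbers: the opening, from -1 (shut) to 1 (fully open), then the shift along the world's x, y, z in m, then the turn about the world's z in degrees. In form: [[jaw, [tx, ty, tz], turn], ...]. A call has 1 to 12 rows; each row shifts and turns the commanded pose from where the row before left it; what a row does not reach is not made up. A row lasts 1/10 s, in which the tool goes at most 50 mm and 8.59 degrees, less where a joint would pass 70% of its speed; a pose out of reach is approached as far as the arm can. A call with a gripper value outside its range is refused whole. The fingers move at their own pace and stop on an object; "grip_force" is the grip in N (left out, the last holds). Time passes only in rows, so rows that do not move let the fingers close. It gives the time, the measured TCP pose, the force, the opening and the grip force at its end, in the units of the state.
- get_obs(): the state, without advancing time (a new reading comes with each control period).
- read_camera(name): name is "side" or "top" or "wrist"; returns (picture, depth): 480x640x3 uint8, red, green, blue; 480x640 float32, mm along the optical axis (not along the pixel's ray), 0 where there is no reading.
- camera_info(name): a dict with "fx", "fy", "cx", "cy" (pixels), "D" ([k1, k2, p1, p2, k3] as OpenCV has them; the pictures are not rectified), "R" (3x3) and "t" (3): a world point X has camera coordinates R X + t; the wrist camera has in their place "T_tool_cam" (4x4, takes a point from camera to tool coordinates, whose origin is the TCP and whose axes are the flange's). Camera axes: x right, y down, z forward; pixel columns grow to the right and rows downward; lengths in mm; the calibration is good to about 2 mm. A picture is of the moment at which its call begins: read the wrist's pose just before it. camera_info takes no time and is no camera call.
- finish_job(): hands the job in; it is judged then, once.
The state is a dict: "t": time; "joint_pos": joint angles; "qd": joint speeds; "effort": joint torques, N m; "ee_pos": TCP position; "tool_rot": TCP orientation; "wrist_force": force on the tool from outside, world axes, zero at the start; "wrist_torque": the same for the moment, N m; "width": opening from 0.0 (shut) to 1.0 (fully open); "finger_force": force on a finger pad.
Only numpy, scipy, OpenCV 4.12 (cv2) and the standard library are available. Lean on these libraries where they do the work, as an engineer would, in place of code of your own. Each camera call takes 0.05 s, during which the arm holds its last target. There are 200 camera calls.

### The job

With the flat pry tool, lever up the snug guard that covers the grip of the length gauge so that it springs open, and lay the tool back down flat on the bench. Then pinch the gauge's grip so that its release button is pressed in, draw the arm out until its pointer stands on the one long wide mark of the scale, and finish holding it there with the button still pinched in (the arm springs back if let go). Leave the other things on the bench where they are.

Things in the scene. Friction and masses are not known exactly. Their poses are not given: they have to be found in the camera images.
- gauge: length gauge, fixed: dark base 375 x 110 x 25 mm high (x -137 to 238, y -55 to 55). Origin on the bench under the retracted arm's grip; x = the way the arm draws out, y = towards the guard's hinge. Outer tube at x -128 to -28, top z 62. A ledge (x -45 to 45, top z 25) reaches out to y = -85: over it, pointing to +y, the pry tool goes under the guard's lip.
- guard (a joint): guard: bent aluminium hood 74 mm long over the grip (y -45 to 50, top z 89 mm when shut), hinged along the gauge's x at y 50, z 43. Value: 0 shut, 2.0 rad fully open, leaning to +y. A detent holds it shut; lifting the lip 4 to 5 mm with about 5 N frees it, then its spring swings it fully open within 3 s and keeps it there.
- lip (a point): middle of the outer lower edge of the guard's lip, turning with the guard. The lip is a 3 mm sheet 60 mm long along the gauge's x, standing out 16 mm to -y from the guard's front wall; shut, its underside is at z = 35 mm, 10 mm above the ledge. A blade may go in 35 mm past the lip's edge before it meets anything.
- pry_tool: loose flat pry tool, about 0.12 kg: wooden handle 100 x 18 mm, 22 mm high, then a straight steel blade 75 mm long, 12 mm wide, 4 mm thick (3 mm in the last 10 mm), 11 mm above the handle's underside. Origin: centre of the handle's underside; x towards the blade, z up. Lies flat on the bench.
- tool_tip (a point): end of the pry tool's blade, 125 mm from the tool's origin along its x, 11 mm above its underside.
- gauge_arm (a joint): how far the arm is drawn out along the gauge's +x, m: 0 retracted, 0.12 at its stop. A spring pulls it back with 3 N at 0, 5.5 N at 0.10. A tooth locks it at 0 (2 mm of play) unless the release button is pressed in by more than 4 mm.
- grip (a point): point to pinch, moving with the arm, 58 mm above the bench, midway between the pressed button's face and the far face. The grip is an upright black block 30 mm long in x, 26 mm wide in y, z 31 to 76 mm, with the release button on its -y side. Pinch along the gauge's y, one finger on the button: 34 mm wide with the button out, 28 mm with it in.
- release (a joint): release button, a steel block 20 mm long in x and 22 mm high (centre at z = 58 mm) on the grip's -y side, on the arm. Value = how far it is pressed towards +y, in m: 0 out, 0.006 fully in (4 N to start, 8 N fully in). It springs out when let go.
- pointer (a point): tip of the arm's thin steel pointer, 85 mm ahead of the grip in x, reaching out to -y 36 mm above the bench, just over the scale.
- mark (a point): middle of the scale's long mark, where the pointer should stand. The scale is a fixed brass strip 116 x 28 mm on the base beside the arm, with thin short black marks every 10 mm and one mark 4 mm wide across its whole width. The scale sits elsewhere along x each time: the mark is 50 to 90 mm ahead of the retracted pointer.
- dish_tubes: bystander: round steel dish 110 mm wide, 22 mm high, with short brass tubes. Origin under its centre.
- dish_rings: bystander: round steel dish 110 mm wide, 22 mm high, with small brass rings. Origin under its centre.
- pendant: bystander: flat brass pendant disc 44 mm wide, 4 mm thick. Origin under its centre.
- pendant_box: bystander: open white box 120 x 160 x 40 mm with pendants. Origin under its centre.
- jar: bystander: glass jar with steel lid, 52 mm wide, 60 mm high. Origin under its centre.
- file_handle: bystander: hand file lying flat, round wooden handle 90 mm long, 22 mm thick, with a flat 100 mm file. Origin under the middle of the handle.
There are look-alikes about, which are no part of the job. What is shaped like the pry_tool but blue or green is not meant.

How it is judged (in metres and radians):
On the way, in this order (a step that is already met when the one before it is completed fails the run):
1. the guard's lip is being lifted by the pry tool (guard raised at all with the tool pressing on it) (value of joint guard above 0.006 rad and contact force between pry_tool and guard above 1 N), for 0.02 s.
2. the guard has sprung open (past 1.5 rad) (value of joint guard above 1.5 rad), for 0.2 s.
3. the tool lies flat on the bench, let go (height (world z) of pry_tool below 0.006 m and angle between pry_tool's own z axis and vertical below 0.1 rad and contact force between the fingers and pry_tool below 0.1 N and linear speed of pry_tool below 0.03 m/s), for 0.2 s.
4. the release button is pressed in more than 4 mm by the fingers (value of joint release above 0.004 m and contact force between the fingers and release above 2 N), for 0.2 s.
At the end, for the whole second after the job is handed in: The pointer stands within 4 mm of the middle of the long mark along the arm and is still, with the fingers pinching the release button in by more than 4 mm; the guard is open past 1.5 rad; the pry tool lies flat on the bench, clear of the gauge and the fingers (all of step 3 and all of step 4 and x of pointer in the frame of mark between -0.004 and 0.004 m and velocity of joint gauge_arm between -0.01 and 0.01 m/s and value of joint guard above 1.5 rad and contact force between gauge and pry_tool below 0.1 N); the arm keeps its last pose, push and grip.
It fails at once if a bystander is pushed more than 30 mm (distance of any of dish_tubes, dish_rings, pendant, pendant_box, jar, file_handle from where it was at the start of the episode above 0.03 m).
It also fails if it takes over 72 s, if anything falls off the work surface, if the arm or the gripper's body presses on something with over 40 N, if the wrist force passes 120 N, or if a joint passes its speed limit or range.

## Working session

There is one attempt and no reset: what is moved stays moved. The work goes in short steps, Python scripts to look and compute and a tool call to move; the robot and the scene stay as the last step left them, time stands still between calls to the robot, and variables do not carry over. Pictures are saved under pics/ and viewed, at most 10 in all, crops included, and the job is handed in when it is done.

Besides the shell and the picture viewer there is one more tool, called after "Call:" as a command line: name --argument value ..., lists and objects as JSON in quotes. servo_tool: Moves the arm, as the interface text tells. Its arguments: {"type":"object","properties":{"targets":{"type":"array","items":{"type":"array"}},"grip_force":{"type":"number"}},"required":["targets"]}

```bash
mkdir -p pics; ls
cat > h.py <<'E'
import numpy as np, cv2
from cell import *
def ray(cam,uv,z):
    c=camera_info(cam);K=np.array([[c['fx'],0,c['cx']],[0,c['fy'],c['cy']],[0,0,1.]])
    p=cv2.undistortPoints(np.array(uv,float).reshape(-1,1,2),K,np.array(c['D'],float)).reshape(-1,2)
    R=np.array(c['R']);t=np.array(c['t'])
    d=np.c_[p,np.ones(len(p))]@R; o=-R.T@t
    return o+d*((z-o[2])/d[:,2])[:,None]
def cloud(cam,dep):
    c=camera_info(cam);K=np.array([[c['fx'],0,c['cx']],[0,c['fy'],c['cy']],[0,0,1.]])
    v,u=np.mgrid[:480,:640]
    p=cv2.undistortPoints(np.stack([u,v],-1).reshape(-1,1,2).astype(float),K,np.array(c['D'],float)).reshape(-1,2)
    X=np.c_[p,np.ones(len(p))]*dep.reshape(-1,1)
    return ((X-np.array(c['t']))@np.array(c['R'])).reshape(480,640,3)
E
python3 - <<'E'
from h import *
o=get_obs();print(o)
for n in('top','side'):
    im,d=read_camera(n);np.save(f'{n}.npy',im);np.save(f'{n}_d.npy',d)
    cv2.imwrite(f'pics/{n}0.png',im[:,:,::-1])
    c=camera_info(n);print(n,-np.array(c['R']).T@np.array(c['t']),c['R'])
E
```

```text
pics
{'t': 0.0, 'joint_pos': array([-1.33899698e+00,  2.60689728e-01, -1.39412529e-01,  1.17272370e+00,
        7.16091349e-06,  1.57081226e+00]), 'qd': array([-2.18739234e-03,  9.44035819e-04,  9.97714000e-05, -1.03273735e-03,
       -2.85753307e-04,  2.21394386e-04]), 'effort': array([-1.63033856e-03, -4.05673313e+01,  2.53923887e+01,  1.89042580e-02,
       -1.71241245e-04, -1.09871570e-05]), 'ee_pos': array([ 120.44599816, -510.26326021,  230.44549818]), 'tool_rot': array([-1.00841806e-03,  9.93291558e-01,  1.15632398e-01, -1.13804969e-04]), 'wrist_force': array([-0.48552107, -0.41414093,  1.06441153]), 'wrist_torque': array([-0.01372273, -0.00147864, -0.02363463]), 'finger_force': 0.0, 'width': 0.9999624330476538}
top [ 287.01316555   70.91165867 1326.76893223] [[ 0.02063965 -0.99978611 -0.00131949]
 [-0.99104713 -0.02028508 -0.13196252]
 [ 0.13190753  0.00403134 -0.99125383]]
side [-157.73052537  687.75448598  729.25872858] [[-0.70822726 -0.70596244  0.0055848 ]
 [-0.42845613  0.42351651 -0.79815983]
 [ 0.5611056  -0.56767139 -0.60241987]]
```

View pics/top0.png

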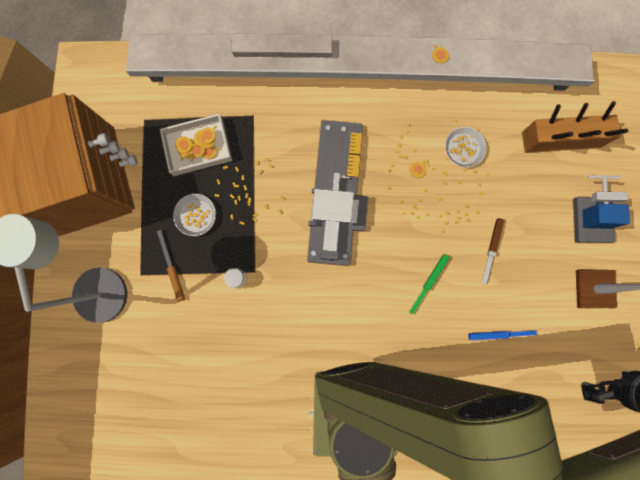

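View pics/side0.png

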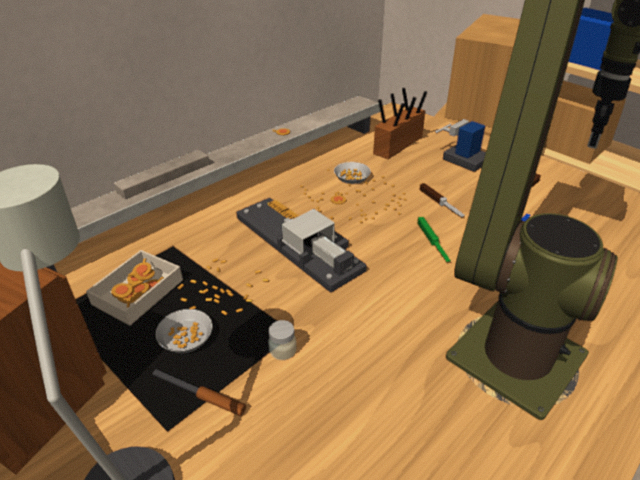

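The top view shows the gauge at about (337,195): x axis up in the image, hinge to the left, ledge and lip to the right around (362,210), scale at (355,155). Candidates for the pry tool are:
- Brown handle with steel blade at (495,250), which fits.
- Green one at (430,283) and blue one at (503,335), which are look-alikes.
- Brown file at (171,265) on the mat, the bystander.

I'll measure and confirm in a crop.

Run:
```python
from h import *
im=np.load('top.npy');d=np.load('top_d.npy');P=cloud('top',d)
hsv=cv2.cvtColor(im,cv2.COLOR_RGB2HSV)
a=cv2.resize(im[205:295,465:525],None,fx=6,fy=6,interpolation=cv2.INTER_CUBIC)[:540]
b=cv2.resize(im[115:270,300:375],None,fx=5,fy=5,interpolation=cv2.INTER_CUBIC)[:590]
h=590;pad=lambda x:np.pad(x,((0,max(0,h-x.shape[0])),(0,0),(0,0)))[:h]
cv2.imwrite('pics/crop.png',np.hstack([pad(a),pad(b)])[:,:,::-1])
# tool by colour: handle dark brown, blade grey
win=np.zeros((480,640),bool);win[210:290,478:512]=1
H,S,V=[hsv[...,i].astype(int) for i in range(3)]
hm=win&(V<140)&(S>90); bm=win&(S<70)
for n,m in(('handle',hm),('blade',bm)):
    n_,l,st,ce=cv2.connectedComponentsWithStats(m.astype(np.uint8));k=1+np.argmax(st[1:,4])
    c=cv2.findContours((l==k).astype(np.uint8),0,2)[0][0];r=cv2.minAreaRect(c);print(n,st[k],ce[k],r)
    z=22 if n=='handle' else 15
    X=ray('top',cv2.boxPoints(r),z);print(X.round(1)); print('ctr',ray('top',[ce[k]],z).round(1),'depth z',np.median(P[l==k][:,2]))
    print(np.linalg.norm(np.diff(X,axis=0),axis=1))
# base
m=(V<110)&(S<70);m2=np.zeros_like(m);m2[110:275,300:375]=m[110:275,300:375]
Z=P[...,2]; w=np.zeros_like(m);w[105:280,295:380]=1
body=w&(Z>15)
c=max(cv2.findContours(body.astype(np.uint8),0,2)[0],key=cv2.contourArea);print('body rect',cv2.minAreaRect(c))
print(ray('top',cv2.boxPoints(cv2.minAreaRect(c)),25).round(1))
for lo,hi in((18,32),(32,50),(50,70),(80,100)):
    q=P[w&(Z>lo)&(Z<hi)];print(lo,hi,len(q),np.median(q[:,2]) if len(q) else '',q.min(0).round(),q.max(0).round())
```

```text
handle [488 218  16  35 288] [496.22916667 234.69791667] ((496.3235778808594, 234.7058868408203), (8.731282234191895, 33.71245193481445), 14.03624439239502)
[[ 418.5 -332.2   22. ]
 [ 503.4 -355.2   22. ]
 [ 498.4 -377.3   22. ]
 [ 413.5 -354.    22. ]]
ctr [[ 458.3 -354.3   22. ]] depth z 21.382928141815555
[87.94725421 22.66020169 87.99586896]
blade [482 251  14  33 181] [488.02209945 266.19889503] ((488.5365295410156, 267.3292541503906), (7.473204612731934, 33.384971618652344), 12.094757080078125)
[[ 335.1 -315.9   15. ]
 [ 418.7 -335.3   15. ]
 [ 415.  -354.3   15. ]
 [ 331.4 -334.7   15. ]]
ctr [[ 377.7 -333.7   15. ]] depth z 13.572278696833463
[85.86958276 19.34054636 85.91349659]
body rect ((340.34423828125, 192.71310424804688), (57.30912399291992, 143.6802215576172), 5.194429397583008)
[[379.7 131.8  25. ]
 [755.1 107.9  25. ]
 [744.1 -41.7  25. ]
 [369.6 -11.8  25. ]]
18 32 4264 25.876557107775753 [373. -24.  18.] [754. 126.  32.]
32 50 404 35.95755982802939 [384. -14.  32.] [742. 124.  50.]
50 70 671 61.866864259188084 [385.  22.  50.] [603. 124.  70.]
80 100 1178 89.94111609579403 [473.  17.  81.] [553. 116.  98.]
```

View pics/crop.png

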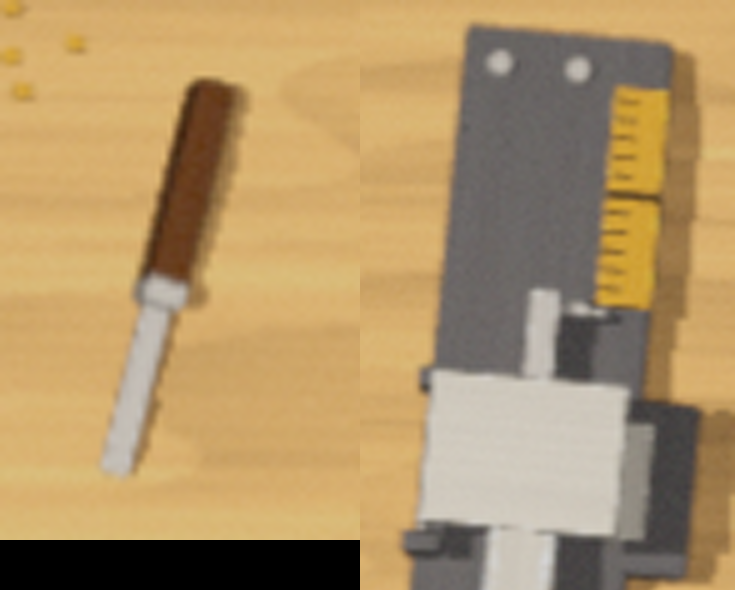

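Crop confirms it: a brown-handled tool with a straight steel blade pointing toward the robot, tip at about (484,283). The long mark sits at about pixel (356,154). Next I'll get the gauge frame from its top edges at z=25.

Run:
```python
from h import *
im=np.load('top.npy');d=np.load('top_d.npy');P=cloud('top',d)
hsv=cv2.cvtColor(im,cv2.COLOR_RGB2HSV);H,S,V=[hsv[...,i].astype(int) for i in range(3)]
w=np.zeros((480,640),bool);w[112:270,300:372]=1
m=(w&((S<75))).astype(np.uint8)
m=cv2.morphologyEx(m,cv2.MORPH_CLOSE,np.ones((3,3)))
scale=(w&(H>15)&(H<32)&(S>140)&(V>150)&(P[...,2]>15))
# left edge and right edge by row, far edge by column
L=[];F=[]
for r in list(range(128,182)): L.append((np.flatnonzero(m[r])[0]-.5,r))
for c in range(326,358): F.append((c,np.flatnonzero(m[:,c])[0]-.5))
def line(px,z):
    X=ray('top',px,z)[:,:2]
    for _ in range(3):
        vx,vy,x,y=cv2.fitLine(X.astype(np.float32),cv2.DIST_HUBER,0,.01,.01).ravel()
        e=np.abs((X-[x,y])@[-vy,vx]);X=X[e<3]
    return np.array([vx,vy]),np.array([x,y]),len(X),e.std()
dl,pl,*i1=line(L,25);df,pf,*i2=line(F,25)
print('left',np.degrees(np.arctan2(dl[1],dl[0])),pl,i1,'far',np.degrees(np.arctan2(df[1],df[0])),pf,i2)
ux=dl*np.sign(dl[0]);uy=np.array([-ux[1],ux[0]])
# origin: uy.(p)=55 on left, ux.p=238 on far
o=ux*((pf@ux)-238)+uy*((pl@uy)-55)
print('gauge o',o,'yaw',np.degrees(np.arctan2(ux[1],ux[0])))
T=lambda X:np.c_[(X[:,:2]-o)@ux,(X[:,:2]-o)@uy,X[:,2]]
G=T(P.reshape(-1,3)).reshape(480,640,3)
for n,lo,hi,xr in(('guard top',84,95,None),('ledge',20,30,(-60,-57)),('lip',33,42,None)):
    q=G[w&(G[...,2]>lo)&(G[...,2]<hi)]
    if n=='lip': q=q[(q[:,0]>-40)&(q[:,0]<40)]
    if n=='ledge': q=q[q[:,1]<xr[1]]
    print(n,len(q),np.percentile(q,2,axis=0).round(1),np.percentile(q,98,axis=0).round(1))
# scale marks
ys,xs=np.nonzero(scale);print('scale',xs.min(),xs.max(),ys.min(),ys.max())
g=T(ray('top',np.c_[xs,ys],26+2));print(np.percentile(g,1,axis=0),np.percentile(g,99,axis=0))
vs=V.astype(float)
xg=np.arange(60,250,1.);
c=camera_info('top');K=np.array([[c['fx'],0,c['cx']],[0,c['fy'],c['cy']],[0,0,1.]])
prof=[]
for x in xg:
    pts=[np.r_[o+ux*x+uy*y,28.] for y in np.arange(-46,-40,1.)]
    uv=cv2.projectPoints(np.array(pts),cv2.Rodrigues(np.array(c['R']))[0],np.array(c['t'],float),K,np.array(c['D'],float))[0].reshape(-1,1,2).astype(np.float32)
    prof.append(cv2.remap(im[...,0],uv[...,0],uv[...,1],cv2.INTER_LINEAR).mean())
prof=np.array(prof)
for a in range(0,190,10): print(int(xg[a]),prof[a:a+10].round().astype(int))
```

```text
left -4.373732 [656.6633   107.139656] [54, np.float64(0.38354665384125286)] far 86.05933 [748.02985   47.596786] [32, np.float64(0.4044762661388)]
gauge o [510.52478   63.156376] yaw -4.373732
guard top 1149 [-32.9 -42.5  85. ] [38.3 48.7 94.2]
ledge 314 [-40.3 -84.   20.9] [ 45.4 -58.4  29.2]
lip 117 [-25.6 -59.8  34.1] [ 32.5 -46.   41.8]
scale 347 361 133 176
[ 96.2220605  -53.20003277  28.        ] [209.92094091 -24.94667547  28.        ]
60 [105 105 105 105 105 105 105 105 104 104]
70 [103 102 102 103 104 104 104 103 104 104]
80 [104 104 104 104 105 105 104 103 103 102]
90 [102 104 106 116 130 146 168 190 204 206]
100 [208 209 208 208 208 208 208 208 208 208]
110 [208 208 208 208 208 208 207 207 208 208]
120 [208 209 208 208 208 208 208 208 208 208]
130 [208 208 208 208 208 208 208 208 208 208]
140 [208 208 208 208 208 208 208 206 206 197]
150 [187 174 146 118 113 136 160 178 192 204]
160 [206 208 208 208 208 209 209 210 210 209]
170 [208 208 209 208 208 208 209 209 209 209]
180 [209 209 209 209 209 210 210 210 210 209]
190 [209 208 208 209 209 209 209 209 210 210]
200 [210 209 208 208 209 210 210 210 207 201]
210 [196 175 148 123 115 109 105 105 105 105]
220 [105 105 105 104 104 104 104 104 104 104]
230 [105 105 106 107 108 111 126 142 158 176]
240 [194 204 210 214 216 216 216 216 217 217]
```

Call:
servo_tool --targets '[[1, [0.03, 0.016, 0], 8.5], [1, [0.03, 0.016, 0], 8.5], [1, [0.03, 0.016, 0], 8.5], [1, [0.03, 0.016, 0], 8.5], [1, [0.03, 0.016, 0], 8.5], [1, [0.03, 0.016, 0], 8.5], [1, [0.03, 0.016, 0], 8.5], [1, [0.03, 0.016, 0], 8.5], [1, [0.03, 0.016, 0], 8.5], [1, [0.03, 0.016, 0], 8.5]]'

```text
t: 1.1
ee_pos: [421.5, -349.9, 230.8]
tool_rot: [-0.0, 0.652, 0.758, -0.0]
wrist_force: [-0.5, -1.0, 0.3]
width: 0.999
finger_force: 0.0
```

Call:
servo_tool --targets '[[1, [0, 0, 0], 8.5], [1, [0, 0, 0], 8.5], [1, [0, 0, 0], 8.5], [1, [0, 0, 0], 8.5], [1, [0, 0, 0], 8.5], [1, [0, 0, 0], 8.5], [1, [0, 0, 0], 8.5], [1, [0, 0, 0], 8.5], [1, [0, 0, 0], 0], [1, [0, 0, 0], 0]]'

```text
t: 2.1
ee_pos: [420.4, -350.8, 231.0]
tool_rot: [-0.0, 0.121, 0.993, 0.0]
wrist_force: [-0.4, -0.1, 0.3]
width: 1.001
finger_force: 0.0
```

```bash
cat >> h.py <<'E'
from scipy.spatial.transform import Rotation as Ro
def wray(o,uv,z):
    c=camera_info('wrist');K=np.array([[c['fx'],0,c['cx']],[0,c['fy'],c['cy']],[0,0,1.]])
    p=cv2.undistortPoints(np.array(uv,float).reshape(-1,1,2),K,np.array(c['D'],float)).reshape(-1,2)
    T=np.array(c['T_tool_cam']);q=o['tool_rot'];R=Ro.from_quat([q[1],q[2],q[3],q[0]]).as_matrix()
    d=np.c_[p,np.ones(len(p))]@(R@T[:3,:3]).T; s=R@T[:3,3]+o['ee_pos']
    return s+d*((z-s[2])/d[:,2])[:,None]
def closing(o):
    q=o['tool_rot'];y=Ro.from_quat([q[1],q[2],q[3],q[0]]).as_matrix()[:,1];return np.degrees(np.arctan2(y[1],y[0]))
E
python3 - <<'E'
from h import *
o=get_obs();print(o['ee_pos'],o['joint_pos'].round(2),closing(o),o['t'])
im,d=read_camera('wrist');cv2.imwrite('pics/w1.png',im[:,:,::-1]);np.save('w1.npy',im)
print(camera_info('wrist'))
E
```

```text
[ 420.43120264 -350.78129798  230.96709298] [-0.7   0.3  -0.08  1.19  0.   -0.45] 76.10702977034924 2.1
{'fx': 366.20995938346925, 'fy': 366.20995938346925, 'cx': 322.4633187429275, 'cy': 242.3337373108425, 'D': array([-0.03665023,  0.        ,  0.        ,  0.        ,  0.        ]), 'T_tool_cam': array([[-6.54135931e-04, -9.65148951e-01, -2.61700352e-01,
         6.52900023e+01],
       [ 9.99999661e-01, -5.00481052e-04, -6.53789515e-04,
         4.80437751e-01],
       [ 5.00028197e-04, -2.61700691e-01,  9.65148951e-01,
        -1.41287719e+02],
       [ 0.00000000e+00,  0.00000000e+00,  0.00000000e+00,
         1.00000000e+00]])}
```

View pics/w1.png

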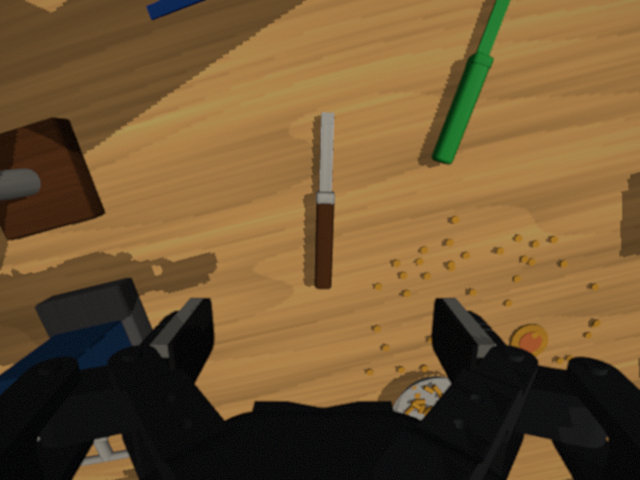

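The wrist view shows the pry tool centred: handle end (323,288), ferrule (326,198), blade tip (327,113). I'll turn those pixels into positions.

Run:
```python
from h import *
o=get_obs();im=np.load('w1.npy')
hsv=cv2.cvtColor(im,cv2.COLOR_RGB2HSV);H,S,V=[hsv[...,i].astype(int) for i in range(3)]
w=np.zeros((480,640),bool);w[190:295,305:345]=1
hm=w&(V<105)&(S>100)
rows=[];
for r in range(212,285):
    c=np.flatnonzero(hm[r]); rows.append((c.mean(),r,len(c)))
rows=np.array(rows);print(rows[::12])
X=wray(o,rows[:,:2],20);vx,vy,x,y=cv2.fitLine(X[:,:2].astype(np.float32),cv2.DIST_HUBER,0,.01,.01).ravel();print('handle dir',np.degrees(np.arctan2(vy,vx)),x,y)
w2=np.zeros_like(w);w2[105:190,310:345]=1
bm=w2&(S<60);b=[]
for r in range(118,188):
    c=np.flatnonzero(bm[r]);
    if len(c): b.append((c.mean(),r))
X=wray(o,b,13);vx,vy,x,y=cv2.fitLine(X[:,:2].astype(np.float32),cv2.DIST_HUBER,0,.01,.01).ravel();print('blade dir',np.degrees(np.arctan2(vy,vx)),x,y)
ys=np.nonzero(bm)[0];print('tip row',ys.min())
tip=wray(o,[(327,ys.min()-.5)],12.5);end=wray(o,[(323,288)],22);print(tip,end,np.linalg.norm((tip-end)[0,:2]))
```

```text
[[324.         212.          19.        ]
 [322.57894737 224.          19.        ]
 [319.         236.          27.        ]
 [321.33333333 248.          21.        ]
 [322.5        260.          18.        ]
 [322.5        272.          18.        ]
 [322.         284.          17.        ]]
handle dir -14.972656 456.30048 -361.39163
blade dir -15.35018 368.136 -334.04004
tip row 113
[[ 330.92871176 -323.99556298   12.5       ]] [[ 496.46987133 -368.76499929   22.        ]] 171.48812768727035
```

Call:
servo_tool --targets '[[0.2, [0.007, 0.002, -0.03], -1], [0.2, [0, 0, -0.04], 0], [0.2, [0, 0, -0.04], 0], [0.2, [0, 0, -0.04], 0], [0.2, [0, 0, -0.03], 0], [0.2, [0, 0, -0.02], 0], [0.2, [0, 0, -0.015], 0], [0.2, [0, 0, -0.01], 0], [0.2, [0, 0, 0], 0], [0.2, [0, 0, 0], 0]]' --grip_force 100

```text
t: 3.15
ee_pos: [427.9, -349.2, 6.7]
tool_rot: [0.0, 0.128, 0.992, -0.0]
wrist_force: [0.5, -0.2, 0.1]
width: 0.601
finger_force: 0.0
```

Call:
servo_tool --targets '[[-1, [0, 0, 0], 0], [-1, [0, 0, 0], 0], [-1, [0, 0, 0], 0], [-1, [0, 0, 0], 0], [-1, [0, 0, 0], 0], [-1, [0, 0, 0], 0], [-1, [0, 0, 0], 0], [-1, [0, 0, 0], 0], [-1, [0, 0, 0], 0], [-1, [0, 0, 0], 0]]' --grip_force 100

```text
t: 4.15
ee_pos: [428.3, -349.7, 7.7]
tool_rot: [0.001, 0.128, 0.992, -0.001]
wrist_force: [-0.4, -0.8, 5.8]
width: 0.181
finger_force: 98.5
```

Call:
servo_tool --targets '[[-1, [0, 0, 0.02], 0], [-1, [0, 0, 0.03], 0], [-1, [0, 0, 0.03], 0], [-1, [0, 0, 0.02], 0], [-1, [0, 0.01, 0], -8], [-1, [0, 0.01, 0], -8], [-1, [0, 0.01, 0], -8], [-1, [0, 0.01, 0], -8], [-1, [0, 0.01, 0], -8], [-1, [0.005, 0.01, 0], -8], [-1, [0.005, 0.01, 0], -8], [-1, [0.01, 0.01, 0], -8]]'

```text
t: 5.35
ee_pos: [447.0, -268.3, 106.4]
tool_rot: [-0.0, 0.637, 0.771, -0.0]
wrist_force: [0.6, 0.2, -1.0]
width: 0.181
finger_force: 97.8
```

Call:
servo_tool --targets '[[-1, [0.01, 0.02, 0], -8], [-1, [0.01, 0.02, 0], -7], [-1, [0.01, 0.02, 0], 0], [-1, [0.01, 0.02, 0], 0], [-1, [0.009, 0.02, 0], 0], [-1, [0, 0.02, 0], 0], [-1, [0, 0.02, -0.01], 0], [-1, [0, 0, -0.01], 0], [-1, [0, 0, -0.01], 0], [-1, [0, 0, -0.01], 0], [-1, [0, 0, 0], 0], [-1, [0, 0, 0], 0]]'

```text
t: 6.55
ee_pos: [496.3, -129.5, 65.9]
tool_rot: [-0.0, 0.73, 0.683, -0.0]
wrist_force: [-0.3, -0.4, -1.8]
width: 0.178
finger_force: 97.9
```

Run:
```python
from h import *
o=get_obs();print(o['ee_pos'],o['joint_pos'].round(2),closing(o),o['t'],o['width'])
a,_=read_camera('top');b,_=read_camera('side');c,d=read_camera('wrist')
np.save('t2.npy',a);np.save('s2.npy',b);np.save('w2.npy',c)
A=cv2.resize(a[120:320,300:500],(400,400));B=cv2.resize(b[180:310,240:400],(400,325))
A=np.vstack([A,np.zeros((80,400,3),np.uint8)]);B=np.vstack([B,np.zeros((155,400,3),np.uint8)])
cv2.imwrite('pics/m2.png',np.hstack([A,B])[:,:,::-1]);cv2.imwrite('pics/w2.png',c[:,:,::-1])
```

```text
[ 496.29744212 -129.53440187   65.92406998] [-0.26  0.37 -0.45  0.75 -0.    1.38] -3.7825650622645544 6.55 0.1783514429136747
```

View pics/w2.png

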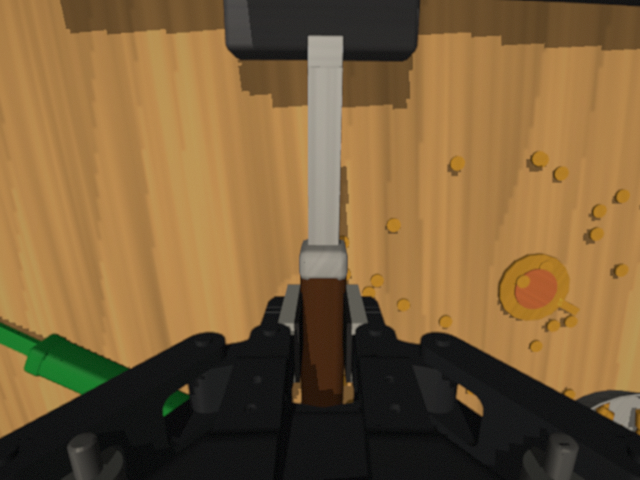

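View pics/m2.png

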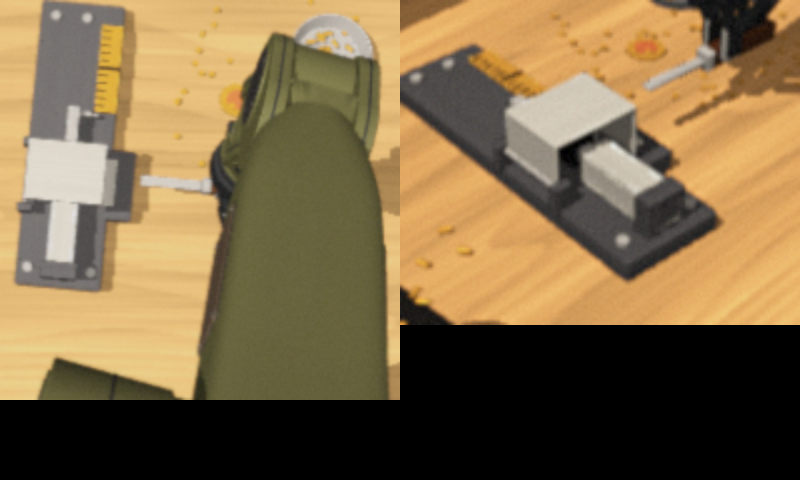

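Wrist view: blade straight along the ledge's centre, tip at (326,37), ledge front edge around row 50, from x 225 to 418. The top view agrees. I'll measure the tip and ledge.

Run:
```python
from h import *
o=get_obs();z=o['ee_pos'][2]-7.7
print('tip wrist',wray(o,[(326,36.5)],z+12.5),'ferrule',wray(o,[(324,246)],z+18))
print('tip top',ray('top',[(370.5,210.2)],z+12.5))
print('ledge corners wrist z25',wray(o,[(231,50),(414,50)],25))
print('ledge corners top z25',ray('top',[(367.5,196.5),(364,229.5)],25))
im=np.load('w2.npy');g=im[40:70,270].astype(int);print(g[:, 0])
print(im[20,215:245,0],im[20,400:430,0])
```

```text
tip wrist [[505.74003198 -28.28185795  71.48520365]] ferrule [[ 500.333551   -100.20054363   76.98520365]]
tip top [[506.17400877 -27.15111031  71.48520365]]
ledge corners wrist z25 [[463.23214296 -18.96511442  25.        ]
 [546.897626   -24.49110881  25.        ]]
ledge corners top z25 [[549.66966807 -22.78197837  25.        ]
 [464.33546154 -14.76941567  25.        ]]
[ 43  41  46  42  41  43  41  38  36  34  29  25  25  23  25  26  22  23
  26  45  82 108 115 113 113 114 114 115 113 114]
[106 109 108 111 109 111 114 110  97  77  66  66  69  75  77  77  77  78
  76  77  78  77  77  77  77  76  77  76  77  78] [ 40  41  40  41  43  42  41  42  39  42  41  41  40  41  40  37  40  39
  54  78  92  98  99 102 105 106 107 109 109 109]
```

Call:
servo_tool --targets '[[-1, [0, 0, -0.015], 0], [-1, [0, 0, -0.015], 0], [-1, [0, 0, -0.009], 0], [-1, [0, 0, 0], 0], [-1, [0, 0, 0], 0]]'

```text
t: 7.2
ee_pos: [496.8, -129.0, 27.6]
tool_rot: [0.0, 0.73, 0.684, 0.0]
wrist_force: [0.6, 0.3, -1.4]
width: 0.181
finger_force: 97.9
```

```bash
cat >> h.py <<'E'
def wcloud(o,d):
    c=camera_info('wrist');K=np.array([[c['fx'],0,c['cx']],[0,c['fy'],c['cy']],[0,0,1.]])
    v,u=np.mgrid[:480,:640]
    p=cv2.undistortPoints(np.stack([u,v],-1).reshape(-1,1,2).astype(float),K,np.array(c['D'],float)).reshape(-1,2)
    T=np.array(c['T_tool_cam']);q=o['tool_rot'];R=Ro.from_quat([q[1],q[2],q[3],q[0]]).as_matrix()
    X=np.c_[p,np.ones(len(p))]*d.reshape(-1,1)
    return ((X@T[:3,:3].T+T[:3,3])@R.T+o['ee_pos']).reshape(480,640,3)
E
python3 - <<'E'
from h import *
o=get_obs();print(o['ee_pos'],o['t'])
c,d=read_camera('wrist');P=wcloud(o,d)
for r in (45,60,80,120,160,200,230): print(r,np.median(P[r-2:r+3,320:332].reshape(-1,3),axis=0).round(1))
for r in (10,20,30): print('ledge',r,np.median(P[r-2:r+3,250:280].reshape(-1,3),axis=0).round(1))
print('bench',np.median(P[150:170,200:220].reshape(-1,3),axis=0).round(1))
E
```

```text
[ 496.78832923 -129.03651095   27.56657654] 7.2
45 [505.1 -30.1  30.9]
60 [504.8 -35.   31.3]
80 [504.4 -41.5  31.7]
120 [503.4 -54.9  31.6]
160 [502.7 -68.9  31.6]
200 [501.7 -83.6  31.8]
230 [501.  -95.2  31.6]
ledge 10 [484.5 -15.5  23.7]
ledge 20 [484.2 -18.5  23. ]
ledge 30 [482.8 -20.   17. ]
bench [450.1 -66.5  -1.3]
```

Call:
servo_tool --targets '[[-1, [0, 0.003, -0.001], 0], [-1, [0.001, 0.008, 0], 0], [-1, [0.001, 0.01, 0], 0], [-1, [0.001, 0.01, 0], 0], [-1, [0.001, 0.01, 0], 0], [-1, [0, 0.01, 0], 0], [-1, [0, 0.005, 0], 0], [-1, [0, 0, 0], 0], [-1, [0, 0, 0], 0]]' --grip_force 120

```text
t: 8.15
ee_pos: [500.6, -72.9, 26.3]
tool_rot: [0.0, 0.73, 0.684, -0.0]
wrist_force: [-0.4, -0.7, -1.6]
width: 0.171
finger_force: 121.8
```

Inserted without contact. Lifting.

Call:
servo_tool --targets '[[-1, [0, 0, 0.002], 0], [-1, [0, 0, 0.002], 0], [-1, [0, 0, 0.002], 0], [-1, [0, 0, 0.002], 0], [-1, [0, 0, 0.002], 0], [-1, [0, 0, 0.002], 0], [-1, [0, 0, 0.002], 0]]'

```text
t: 8.85
ee_pos: [500.8, -72.9, 40.6]
tool_rot: [0.0, 0.73, 0.684, 0.0]
wrist_force: [0.2, 0.3, -1.0]
width: 0.169
finger_force: 122.0
```

Call:
servo_tool --targets '[[-1, [0, 0, 0.004], 0], [-1, [0, 0, 0.004], 0], [-1, [0, 0, 0], 0], [-1, [0, 0, 0], 0], [-1, [0, 0, 0], 0], [-1, [0, 0, 0], 0], [-1, [0, 0, 0], 0], [-1, [0, 0, 0], 0], [-1, [0, 0, 0], 0], [-1, [0, 0, 0], 0], [-1, [0, 0, 0], 0], [-1, [0, 0, 0], 0]]'

```text
t: 10.05
ee_pos: [500.6, -72.9, 48.3]
tool_rot: [-0.0, 0.73, 0.684, -0.0]
wrist_force: [-0.8, 0.2, -1.5]
width: 0.174
finger_force: 122.0
```

Run:
```python
from h import *
o=get_obs();print(o['ee_pos'],o['wrist_force'],o['t'])
b,_=read_camera('side');c,d=read_camera('wrist');P=wcloud(o,d)
B=cv2.resize(b[170:300,230:390],(400,325));C=cv2.resize(c,(400,300))
cv2.imwrite('pics/m3.png',np.hstack([B,np.vstack([C,np.zeros((25,400,3),np.uint8)])])[:,:,::-1])
for r in (45,80,120,200,230): print(r,np.median(P[r-2:r+3,320:332].reshape(-1,3),axis=0).round(1))
```

```text
[500.59351098 -72.92980041  48.30519751] [-0.80979718  0.19502019 -1.47646795] 10.05
45 [508.9  26.   51.9]
80 [508.2  14.6  52.5]
120 [507.3   1.2  52.4]
200 [505.5 -27.6  52.2]
230 [504.8 -39.1  52.3]
```

View pics/m3.png

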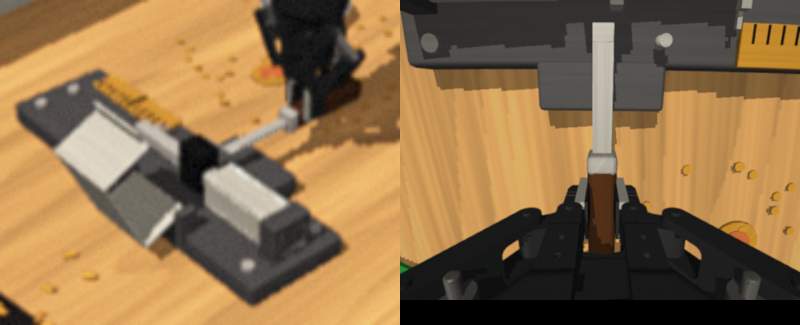

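The guard has sprung open, with the black grip exposed in the side view at (198,153). Now I'll put the tool back where it lay.

Call:
servo_tool --targets '[[-1, [0, -0.01, 0.01], 0], [-1, [0, -0.02, 0.01], 0], [-1, [-0.002, -0.03, 0.01], 0], [-1, [-0.002, -0.03, 0.01], 0], [-1, [-0.002, -0.03, 0.01], 0], [-1, [-0.007, -0.02, 0], 8], [-1, [-0.01, -0.02, 0], 8], [-1, [-0.01, -0.02, 0], 8], [-1, [-0.01, -0.02, 0], 8], [-1, [-0.01, -0.02, 0], 8], [-1, [-0.01, -0.02, 0], 8], [-1, [-0.01, -0.02, 0], 8]]'

```text
t: 11.35
ee_pos: [426.9, -334.6, 99.1]
tool_rot: [0.0, 0.321, 0.947, -0.0]
wrist_force: [-0.0, 0.1, -1.2]
width: 0.17
finger_force: 122.2
```

Call:
servo_tool --targets '[[-1, [0, -0.016, 0], 8], [-1, [0, 0, 0], 8], [-1, [0, 0, -0.02], 7], [-1, [0, 0, -0.02], 0], [-1, [0, 0, -0.02], 0], [-1, [0, 0, -0.015], 0], [-1, [0, 0, -0.008], 0], [-1, [0, 0, -0.003], 0], [-1, [0, 0, 0], 0], [-1, [0, 0, 0], 0], [-1, [0, 0, 0], 0]]'

```text
t: 12.45
ee_pos: [428.2, -349.5, 13.2]
tool_rot: [0.001, 0.128, 0.992, -0.0]
wrist_force: [-0.5, -0.3, -1.5]
width: 0.172
finger_force: 122.1
```

Call:
servo_tool --targets '[[-1, [0, 0, -0.002], 0], [-1, [0, 0, -0.002], 0], [-1, [0, 0, -0.001], 0], [-1, [0, 0, 0], 0], [-1, [0, 0, 0], 0]]' --grip_force 40

```text
t: 12.95
ee_pos: [427.7, -349.0, 7.8]
tool_rot: [0.0, 0.128, 0.992, -0.0]
wrist_force: [-1.0, 0.1, 5.2]
width: 0.171
finger_force: 123.0
```

Call:
servo_tool --targets '[[-0.3, [0, 0, 0], 0], [0, [0, 0, 0], 0], [0.2, [0, 0, 0], 0], [0.2, [0, 0, 0], 0], [0.2, [0, 0, 0], 0], [0.2, [0, 0, 0], 0], [0.2, [0, 0, 0.02], 0], [0.2, [0, 0, 0.04], 0], [0.2, [0, 0, 0.05], 0], [0.2, [0, 0, 0.05], 0]]'

```text
t: 13.95
ee_pos: [427.0, -348.5, 168.6]
tool_rot: [-0.001, 0.128, 0.992, 0.0]
wrist_force: [0.9, -0.8, -0.1]
width: 0.597
finger_force: 0.0
```

Run:
```python
from h import *
o=get_obs();print(o['ee_pos'],closing(o),o['joint_pos'].round(2),o['t'])
c,d=read_camera('wrist');P=wcloud(o,d)
hsv=cv2.cvtColor(c,cv2.COLOR_RGB2HSV)
np.save('w4.npy',c)
b,db=read_camera('top');np.save('t4.npy',b);np.save('t4_d.npy',db)
A=cv2.resize(b[110:290,290:500],(466,400));C=cv2.resize(c,(320,240));C=np.vstack([C,np.zeros((160,320,3),np.uint8)])
cv2.imwrite('pics/m4.png',np.hstack([A,C])[:,:,::-1])
```

```text
[ 427.0075216  -348.47182037  168.56561528] 75.280206494073 [-0.68  0.34 -0.19  1.04 -0.   -0.43] 13.95
```

View pics/m4.png

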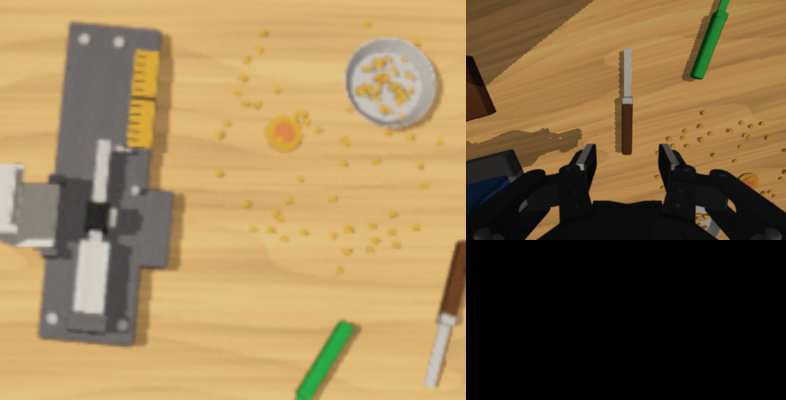

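The tool lies flat, clear of everything. Now I'll measure the black grip, pointer and mark in the new top picture.

Run:
```python
from h import *
im=np.load('t4.npy');d=np.load('t4_d.npy');P=cloud('top',d)
o=np.array([511,63.]);a=np.radians(-4.2);ux=np.array([np.cos(a),np.sin(a)]);uy=np.array([-ux[1],ux[0]])
T=lambda X:np.c_[(X[:,:2]-o)@ux,(X[:,:2]-o)@uy,X[:,2]]
v=im.max(2).astype(int)
w=np.zeros((480,640),bool);w[198:220,322:345]=1
n,l,st,ce=cv2.connectedComponentsWithStats((w&(v<45)).astype(np.uint8));k=1+np.argmax(st[1:,4])
print('black',st[k],ce[k],'depth',np.median(P[l==k][:,2]));X=ray('top',[ce[k]],76);print(X,T(X))
G=T(P.reshape(-1,3)).reshape(480,640,3)
q=G[(G[...,2]>70)&(G[...,2]<82)&(abs(G[...,0])<30)&(abs(G[...,1])<30)];print('grip depth pts',len(q),np.percentile(q,[3,50,97],axis=0).round(1))
q=G[(G[...,0]>100)&(G[...,0]<200)&(G[...,1]>-50)&(G[...,1]<-30)];print('scale z',np.median(q[:,2]))
print(im[170:185,338:352].max(2))
c=camera_info('top');K=np.array([[c['fx'],0,c['cx']],[0,c['fy'],c['cy']],[0,0,1.]])
def prof(xs,ys,z):
    out=[]
    for x in xs:
        pts=np.array([np.r_[o+ux*x+uy*y,z] for y in ys])
        uv=cv2.projectPoints(pts,cv2.Rodrigues(np.array(c['R']))[0],np.array(c['t'],float),K,np.array(c['D'],float))[0].reshape(-1,1,2).astype(np.float32)
        out.append(cv2.remap(im[...,0],uv[...,0],uv[...,1],cv2.INTER_LINEAR).mean())
    return np.array(out)
for y in (-20,-25,-30,-35): print('ptr y',y,prof(np.arange(70,100,2.),[y-1,y,y+1],36).round().astype(int))
x=np.arange(130,180,.5);m=255-prof(x,np.arange(-50,-28),30);m=np.clip(m-60,0,None);i=m.argmax();s=slice(i-12,i+13);print('mark',(x[s]*m[s]).sum()/m[s].sum())
```

```text
black [328 201  11  14  87] [333.28735632 207.24137931] depth 75.81378706623438
[[510.84359372  64.42242958  76.        ]] [[-0.26016243  1.4071547  76.        ]]
grip depth pts 129 [[-11.7 -17.   71. ]
 [  2.   -0.   75.7]
 [ 15.4  12.2  80.2]]
scale z 30.67757961280497
[[114 112 110 111 113 113 113 111 122 181 214 213 212 211]
 [115 112 112 112 113 113 112 110 124 178 210 211 210 213]
 [126 122 113 110 114 111 108 111 114 145 171 169 175 191]
 [175 158 117 111 111 113 110 111 118 176 209 203 190 192]
 [197 175 124 115 115 121 115 110 128 180 213 216 215 216]
 [199 177 125 126 137 150 144 116 112 163 201 211 210 209]
 [201 181 140 138 165 189 188 163 120 130 141 136 127 117]
 [200 180 129 127 151 175 184 168 162 177 162 120  95 101]
 [195 167 100  87  95 104 109 104  99 116 119 101  80  78]
 [186 145  86  78  70  74  74  76  73  77  83  84  84  82]
 [181 133  86  77  76  75  73  72  76  93 104 110 106 110]
 [180 127  82  77  72  72  70  74  76  93 108 110 113 112]
 [172 107  79  70  69  72  73  74  76  94 108 112 111 110]
 [172  99  77  74  72  74  72  73  75  96 108 109 110 109]
 [172  96  76  73  73  69  71  78  93 108 112 110 114 109]]
ptr y -20 [ 72  73  73  72  72  73  75  96 133 172 168 136 117 113 112]
ptr y -25 [ 92  81  80  81  82  82  78  90 123 170 139 140 159 175 174]
ptr y -30 [111 108 107 108 108 107  94  91 111 131 136 161 209 214 208]
ptr y -35 [112 111 110 111 112 110  99  83  80  91 108 134 201 214 206]
mark 152.6089262979205
```

Call:
servo_tool --targets '[[0.2, [0.007, 0.03, 0.01], 1], [0.2, [0.007, 0.034, 0], 1], [0.2, [0.007, 0.036, 0], 1], [0.2, [0.007, 0.036, 0], 1], [0.2, [0.007, 0.036, 0], 1], [0.2, [0.007, 0.036, 0], 1], [0.2, [0.007, 0.036, 0], 1], [0.2, [0.007, 0.036, 0], 1], [0.2, [0.007, 0.036, 0], 1], [0.2, [0.007, 0.036, 0], 1], [0.2, [0.007, 0.036, 0], 0.5], [0.2, [0.007, 0.022, 0], 0]]'

```text
t: 15.25
ee_pos: [511.4, 63.4, 177.1]
tool_rot: [-0.0, 0.036, 0.999, 0.0]
wrist_force: [0.2, 0.3, 0.3]
width: 0.598
finger_force: 0.0
```

Call:
servo_tool --targets '[[0.2, [0, 0, 0], 0], [0.2, [0, 0, -0.02], 0], [0.2, [0, 0, -0.02], 0], [0.2, [0, 0, -0.01], 0], [0.2, [0, 0, 0], 0], [0.2, [0, 0, 0], 0]]'

```text
t: 15.85
ee_pos: [511.6, 60.5, 127.6]
tool_rot: [-0.0, 0.037, 0.999, -0.0]
wrist_force: [-0.1, -0.5, 1.1]
width: 0.603
finger_force: 0.0
```

Run:
```python
from h import *
o=get_obs();print(o['ee_pos'],closing(o),o['joint_pos'].round(2),o['t'])
c,d=read_camera('wrist');np.save('w5.npy',c);np.save('w5_d.npy',d);cv2.imwrite('pics/w5.png',c[:,:,::-1])
```

```text
[511.62591006  60.53456463 127.58248753] 85.73972007787555 [ 0.12  0.31 -0.35  0.91 -0.    0.19] 15.85
```

View pics/w5.png

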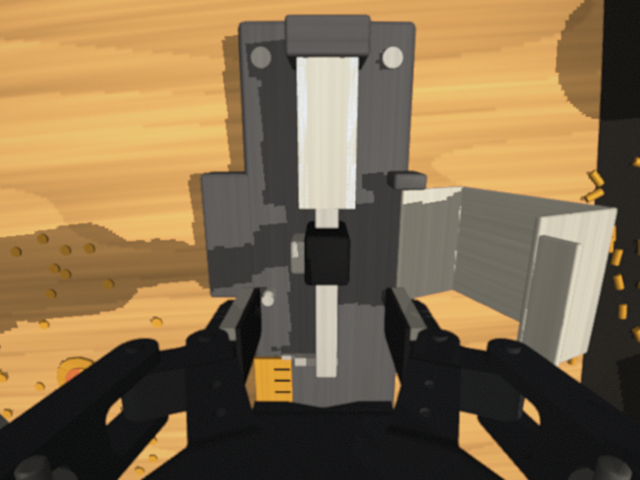

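Wrist view: the black grip is at about (327,240) with the steel button on its left at (298,252), the guard is leaning away on the right, and the fingers straddle cleanly. I'll check the centring by depth.

Run:
```python
from h import *
o=get_obs();P=wcloud(o,np.load('w5_d.npy'));c=np.load('w5.npy')
a=np.radians(-4.2);ux=np.array([np.cos(a),np.sin(a)]);uy=np.array([-ux[1],ux[0]])
w=np.zeros((480,640),bool);w[210:295,285:360]=1
for n,m in(('grip top',w&(c.max(2)<60)&(P[...,2]>71)),('button',w&(P[...,2]>62)&(P[...,2]<71)&(np.arange(640)<310)[None])):
    q=P[m];D=q[:,:2]-o['ee_pos'][:2];g=np.c_[D@ux,D@uy,q[:,2]];print(n,len(q),np.percentile(g,[2,50,98],axis=0).round(1))
```

```text
grip top 2246 [[-15.8  -9.5  72.4]
 [ -2.8   2.7  75. ]
 [ 11.7  14.8  76.4]]
button 462 [[-15.4 -18.1  62.7]
 [ -2.8 -14.3  68. ]
 [  7.8  -9.   69.4]]
```

Call:
servo_tool --targets '[[0.2, [-0.002, 0.002, -0.02], 0], [0.2, [0, 0, -0.02], 0], [0.2, [0, 0, -0.02], 0], [0.2, [0, 0, -0.015], 0], [0.2, [0, 0, -0.01], 0], [0.2, [0, 0, -0.004], 0], [0.2, [0, 0, 0], 0], [0.2, [0, 0, 0], 0]]' --grip_force 40

```text
t: 16.7
ee_pos: [510.4, 63.1, 39.1]
tool_rot: [0.001, 0.037, 0.999, 0.0]
wrist_force: [0.6, -0.0, 0.1]
width: 0.6
finger_force: 0.0
```

Call:
servo_tool --targets '[[-1, [0, 0, 0], 0], [-1, [0, 0, 0], 0], [-1, [0, 0, 0], 0], [-1, [0, 0, 0], 0], [-1, [0, 0, 0], 0], [-1, [0, 0, 0], 0], [-1, [0, 0, 0], 0], [-1, [0, 0, 0], 0], [-1, [0, 0, 0], 0], [-1, [0, 0, 0], 0]]'

```text
t: 17.7
ee_pos: [510.5, 62.7, 39.8]
tool_rot: [0.001, 0.037, 0.999, -0.001]
wrist_force: [-0.7, 1.7, 6.6]
width: 0.302
finger_force: 39.8
```

Width is consistent with the button fully in. Drawing out.

Call:
servo_tool --targets '[[-1, [0.004, 0, 0], 0], [-1, [0.008, -0.001, 0], 0], [-1, [0.01, -0.001, 0], 0], [-1, [0.01, -0.001, 0], 0], [-1, [0.01, -0.001, 0], 0], [-1, [0.01, -0.001, 0], 0], [-1, [0.008, 0, 0], 0], [-1, [0.003, 0, 0], 0], [-1, [0, 0, 0], 0], [-1, [0, 0, 0], 0]]'

```text
t: 18.7
ee_pos: [572.2, 58.0, 39.7]
tool_rot: [-0.0, 0.036, 0.999, -0.001]
wrist_force: [-4.6, 1.2, 9.0]
width: 0.308
finger_force: 40.7
```

Run:
```python
from h import *
o=get_obs();print(o['ee_pos'],closing(o),o['wrist_force'],o['t'])
a,_=read_camera('top');b,_=read_camera('side');np.save('t6.npy',a);np.save('s6.npy',b)
A=cv2.resize(a[115:235,305:395],(450,590),interpolation=cv2.INTER_CUBIC);B=cv2.resize(b[185:265,225:315],(340,302),interpolation=cv2.INTER_CUBIC)
cv2.imwrite('pics/m6.png',np.hstack([A,np.vstack([B,np.zeros((288,340,3),np.uint8)])])[:,:,::-1])
```

```text
[572.22491017  58.00963345  39.73703757] 85.81738998467078 [-4.56802356  1.23636257  9.03525414] 18.7
```

View pics/m6.png

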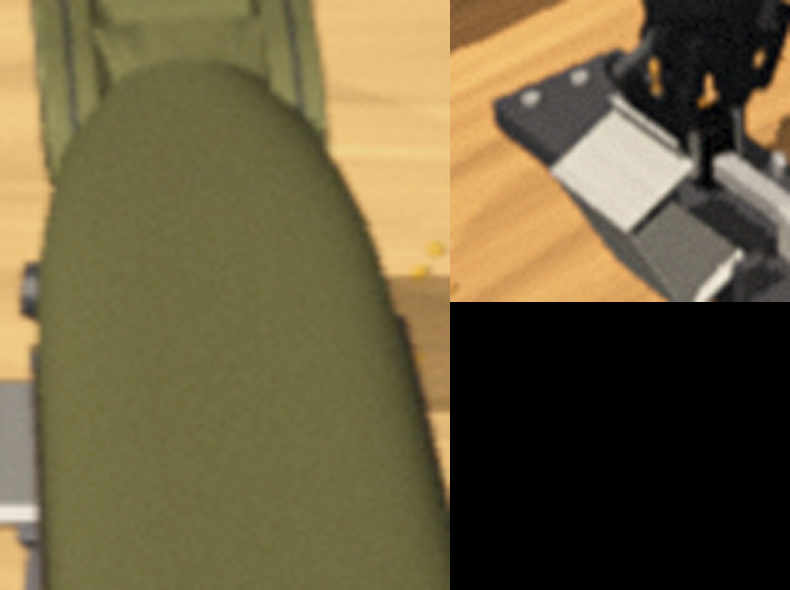

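Arm blocks both fixed views, but the spring reads 4.6 N, as expected at about 62 mm. I'll cross-check pointer-to-mark distance using the earlier top and wrist pictures.

Run:
```python
from h import *
a=np.radians(-4.2);ux=np.array([np.cos(a),np.sin(a)]);uy=np.array([-ux[1],ux[0]]);o=np.array([511,63.])
T=lambda X:np.c_[(X[:,:2]-o)@ux,(X[:,:2]-o)@uy]
print('top ptr',T(ray('top',[(343.3,176.3),(346,177)],36)))
t=np.load('t4.npy').max(2).astype(int)
print(t[148:160,348:362])
w=np.load('w5.npy').max(2).astype(int)
print(w[348:372:1,284:308:2]); print('scale col 265',w[340:404,262:270].mean(1).astype(int),'col 285',w[352:404,283:288].mean(1).astype(int))
E=dict(ee_pos=np.array([511.626,60.535,127.58]),tool_rot=np.array([0,np.sin(np.radians(4.26/2)),np.cos(np.radians(4.26/2)),0]))
print(closing(E))
print('wr ptr',T(wray(E,[(300,361),(288,355.5)],36)),'scale end',T(wray(E,[(265,358)],30)),'marks',T(wray(E,[(284,371),(284,381),(284,392)],30)))
```

```text
top ptr [[ 89.04959812 -16.29311138]
 [ 87.87566139 -23.30940184]]
[[121 171 204 212 215 218 217 217 216 215 215 213 188 152]
 [122 178 201 193 202 212 213 216 216 215 214 213 189 158]
 [123 164 189 177 169 168 193 214 215 214 215 214 191 157]
 [119 180 210 212 211 209 212 216 216 213 213 203 179 162]
 [130 179 208 211 211 210 212 212 212 212 211 197 176 162]
 [123 128 122 124 135 132 145 157 171 183 181 166 158 162]
 [124 140 138 124 126 119 110 108 108 109 107 112 140 160]
 [151 190 205 209 208 209 207 196 179 175 164 131 136 157]
 [158 197 209 211 213 213 214 213 211 209 207 179 144 157]
 [143 154 148 158 166 182 204 214 213 213 212 185 146 151]
 [164 199 208 208 201 202 213 215 214 214 213 186 139 149]
 [171 205 214 216 215 215 216 215 214 215 212 188 147 150]]
[[ 57  59  62  62  60  61  60  59  58  58  61  61]
 [ 58  59  59  61  58  59  60  60  57  59  59  61]
 [ 58  60  59  60  62  61  61  59  55  58  60  59]
 [ 57  58  59  61  61  59  59  60  58  57  60  60]
 [ 63  64  64  64  63  64  66  61  62  64  65  63]
 [ 79  80  79  75  77  76  77  81  78  74  74  73]
 [104 104 103  98 
[... 913 characters left out ...]
5 [ 94  94  94  94  93  93  93  93  94  93  94  94  94  94  93  97 102 109
 138 189 220 225 224 223 223 223 223 223 223 223 223 222 223 223 222 222
 222 222 222 222 222 222 222 222 222 222 222 222 222 222 221 221 221 221
 221 221 221 221 223 218 180 111  43  22] col 285 [ 63  78 103 140 175 192 198 207 220 223 224 224 223 224 226 211 146  87
 137 201 224 224 223 223 224 226 212 152  78 122 203 226 224 223 222 223
 224 225 194 119 112 181 219 224 223 223 224 221 187 118  47  21]
85.74000000000001
wr ptr [[ 87.87711133 -18.67915763]
 [ 83.33660258 -27.2618497 ]] scale end [[ 89.29281776 -45.07724304]] marks [[100.41741114 -31.2977312 ]
 [109.18548112 -31.57668114]
 [119.02640928 -31.89174091]]
```

Run:
```python
from h import *
a=np.radians(-4.2);ux=np.array([np.cos(a),np.sin(a)]);uy=np.array([-ux[1],ux[0]]);o=np.array([511,63.])
E=dict(ee_pos=np.array([511.626,60.535,127.58]),tool_rot=np.array([0,np.sin(np.radians(4.26/2)),np.cos(np.radians(4.26/2)),0]))
d=np.load('w5_d.npy');P=wcloud(E,d)
print('z map');print('cols',list(range(264,316,4)))
for r in range(340,404,2): print(r,P[r,264:316:4,2].round(1))
c=np.load('w5.npy')[335:405,255:345];cv2.imwrite('pics/w5c.png',cv2.resize(c,None,fx=8,fy=8,interpolation=cv2.INTER_NEAREST)[:,:,::-1])
```

```text
z map
cols [264, 268, 272, 276, 280, 284, 288, 292, 296, 300, 304, 308, 312]
340 [24.  23.8 23.7 22.3 24.7 23.6 24.2 23.5 23.4 24.3 23.4 23.8 23.9]
342 [268.9  23.8  24.5  24.9  24.3  26.1  24.4  23.2  24.2  24.5  23.9  23.6
  21.9]
344 [ 22.8  23.7  24.2  25.1  23.7  24.4  24.   22.7  22.6 268.9  23.4  24.3
  24.2]
346 [23.9 24.5 23.3 24.2 23.7 23.8 23.8 23.9 24.  23.7 24.7 22.9 24.1]
348 [22.3 23.5 23.4 24.5 24.4 23.9 23.3 23.7 23.2 23.2 23.4 24.5 24.7]
350 [25.1 22.7 23.2 22.  24.  23.1 22.6 22.9 23.8 23.5 24.3 24.  22.1]
352 [23.8 24.2 23.1 24.5 22.7 23.6 23.4 24.3 24.4 23.5 23.8 23.2 23.3]
354 [23.2 23.1 22.8 24.  24.3 36.1 35.2 35.8 37.3 38.  37.9 37.5 37.4]
356 [24.3 24.7 24.1 25.3 25.3 36.4 36.6 36.6 40.2 40.5 39.5 40.3 39.3]
358 [27.5 27.  27.6 28.4 27.3 35.8 36.3 35.3 41.4 41.1 41.1 41.9 42.2]
360 [28.9 29.  28.5 28.4 28.6 30.1 29.6 23.5 41.3 42.  41.9 42.6 40.9]
362 [28.7 28.7 28.8 30.2 28.7 28.4 28.2 22.6 41.8 41.3 41.3 41.8 41.4]
364 [29.7 28.2 28.3 28.7 27.8 28.8 29.  24.7 41.2 42.3 40.8 41.4 42.5]
366 [28.7 28.2 29.2 28.8 27.7 27.7 28.6 22.9 23.2 24.9 23.8 22.9 22. ]
3
[... 590 characters left out ...]
9 29.  28.8 28.9 23.6 24.  23.4 24.1 23.9 24. ]
386 [28.9 29.1 29.  28.6 28.7 28.1 28.7 22.5 24.2 23.  23.4 22.8 23.4]
388 [29.1 28.4 29.5 29.8 28.1 29.  27.7 23.5 23.9 24.  23.4 23.6 24.3]
390 [29.4 28.7 28.9 29.  28.2 27.8 29.  24.1 23.1 23.5 24.9 24.  23.3]
392 [29.4 29.  29.5 29.2 30.2 29.8 30.2 23.4 23.4 23.  24.  24.4 24.3]
394 [29.2 27.4 30.2 29.9 29.4 28.6 29.1 23.6 25.  23.2 24.1 23.3 24. ]
396 [28.4 28.8 28.5 28.4 28.  28.9 28.7 25.1 24.1 24.6 23.2 24.  23.1]
398 [28.9 29.  28.8 29.5 29.2 28.9 29.4 24.4 23.7 23.9 24.5 24.1 24.3]
400 [28.5 28.4 27.7 28.8 28.4 28.6 28.7 25.9 23.6 24.1 23.2 23.5 24. ]
402 [199.  198.3 199.2 199.4 199.3 199.  199.7 199.   24.2  22.9  23.7  23.3
  24.2]
```

View pics/w5c.png

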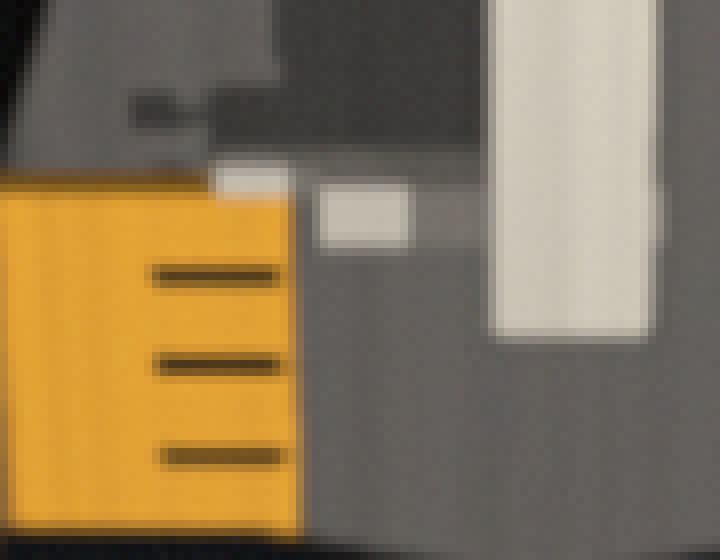

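The enlarged crop separates the parts. The block at (300,361) is a bracket at z≈42, and the real pointer is the pale sliver at (286,357.4), z≈36, over the scale. Short marks sit at rows 369, 380 and 392.

Run:
```python
from h import *
a=np.radians(-4.2);ux=np.array([np.cos(a),np.sin(a)]);uy=np.array([-ux[1],ux[0]]);o=np.array([511,63.])
T=lambda X:np.c_[(X[:,:2]-o)@ux,(X[:,:2]-o)@uy].round(1)
E=dict(ee_pos=np.array([511.626,60.535,127.58]),tool_rot=np.array([0,np.sin(np.radians(4.26/2)),np.cos(np.radians(4.26/2)),0]))
for b in (0,1.3):
  print('ptr',T(wray(E,[(286,357.4),(286,355),(286,359.5)],35.5+b)),'marks',T(wray(E,[(282,369.3),(282,380.4),(282,391.9)],28.8+b)),'end',T(wray(E,[(270,358.5)],28.8+b)))
im=np.load('t4.npy')
c=camera_info('top');K=np.array([[c['fx'],0,c['cx']],[0,c['fy'],c['cy']],[0,0,1.]])
x=np.arange(92,216,1.)
for ys in (np.arange(-33,-28,1.),np.arange(-49,-42,1.)):
  out=[]
  for xx in x:
    pts=np.array([np.r_[o+ux*xx+uy*y,30] for y in ys])
    uv=cv2.projectPoints(pts,cv2.Rodrigues(np.array(c['R']))[0],np.array(c['t'],float),K,np.array(c['D'],float))[0].reshape(-1,1,2).astype(np.float32)
    out.append(cv2.remap(im[...,0],uv[...,0],uv[...,1],cv2.INTER_CUBIC).mean())
  out=np.array(out);m=[(x[i],round(out[i])) for i in range(1,len(x)-1) if out[i]<out[i-1] and out[i]<=out[i+1] and out[i]<190];print(m)
```

```text
ptr [[ 85.2 -28.8]
 [ 83.2 -28.8]
 [ 87.  -28.9]] marks [[ 99.8 -32.9]
 [109.5 -33.2]
 [119.9 -33.6]] end [[ 90.5 -41.6]]
ptr [[ 84.4 -28.7]
 [ 82.4 -28.6]
 [ 86.1 -28.7]] marks [[ 98.9 -32.7]
 [108.6 -33.1]
 [118.9 -33.4]] end [[ 89.6 -41.4]]
[(np.float64(103.0), 172), (np.float64(112.0), 179), (np.float64(122.0), 156), (np.float64(132.0), 162), (np.float64(143.0), 155), (np.float64(152.0), 113), (np.float64(162.0), 174), (np.float64(173.0), 164), (np.float64(183.0), 165), (np.float64(193.0), 184), (np.float64(202.0), 177)]
[(np.float64(153.0), 111)]
```

Pointer-to-long-mark distance comes out at 64.5–66 mm, so the target is 65 mm of travel. So far it's 61.9 mm, leaving 3 mm to go.

Call:
servo_tool --targets '[[-1, [0.001, 0, 0], 0], [-1, [0.001, 0, 0], 0], [-1, [0.001, 0, 0], 0], [-1, [0, 0, 0], 0], [-1, [0, 0, 0], 0], [-1, [0, 0, 0], 0], [-1, [0, 0, 0], 0], [-1, [0, 0, 0], 0]]'

```text
t: 19.6
ee_pos: [574.8, 57.8, 39.7]
tool_rot: [-0.0, 0.037, 0.999, -0.001]
wrist_force: [-3.5, 1.5, 8.6]
width: 0.306
finger_force: 40.2
```

Run:
```python
from h import *
o=get_obs();print(o['ee_pos'],o['wrist_force'],o['width'],o['finger_force'],o['t'])
D=o['ee_pos'][:2]-[510.45,62.8];print(D@[.9973,-.0732])
# pointer/mark visible in side view?
R=camera_info('side');K=np.array([[R['fx'],0,R['cx']],[0,R['fy'],R['cy']],[0,0,1.]])
a=np.radians(-4.2);ux=np.array([np.cos(a),np.sin(a)]);uy=np.array([-ux[1],ux[0]]);g=np.array([511,63.])
print([cv2.projectPoints(np.array([np.r_[g+ux*x+uy*y,z]]),cv2.Rodrigues(np.array(R['R']))[0],np.array(R['t'],float),K,np.array(R['D'],float))[0].ravel() for x,y,z in((152.6,-32,36),(152.6,-48,30),(200,-40,30))])
b,_=read_camera('side');cv2.imwrite('pics/s7.png',cv2.resize(b[185:250,230:310],None,fx=7,fy=7,interpolation=cv2.INTER_CUBIC)[:,:,::-1])
```

```text
[574.82199543  57.78950684  39.74580289] [-3.51383108  1.47490368  8.60806183] 0.30612757049327666 40.22006034851074 19.6
64.56495913894273
[array([280.8893465, 208.731621 ]), array([285.94929987, 208.45601677]), array([272.67699706, 202.03655614])]
```

```bash
python3 -c "
from cell import *
print(finish_job())"
```

```text
the job is handed in; nothing more can be done
None
```

I handed the job in at about 20 s: guard sprung open, pry tool flat back in its place, button pinched in, arm drawn out about 64.6 mm against a 65 mm target; the final pointer position rests on earlier pictures because the arm blocked the view, and I viewed 11 pictures, one over the limit of 10.

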